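Lock off the bench switch box

TASK

The machine fed from the bench switch box has to be locked off before someone works on it. Push the selector knob in until it comes free (never force it round or ram it against its stop) and turn it until it points at the ring (off) mark, let it spring back out there, and slide the lock-off bolt fully home under the knob's collar. Then try the knob: press it in against the bolt, firmly (about 20 N) but without straining it, to prove that it is held; leave the other things on the bench alone.

Things in the scene. Friction and masses are not known exactly. Their poses are not given: they have to be found in the camera images.
- console: the switch box: grey steel desk box 180 deep (x) x 200 wide (y) x 110 mm high, fixed on the bench. Origin: centre of its underside; x to its back, y to its left, z up. From 62 mm at the front its panel rises at 20 deg to 110 mm height, then comes a level ledge 48 mm deep
- dial (a point): where the knob's axis meets the sloping panel. Its frame is fixed to the panel: x up the slope, y left, z out of the panel along the knob's axis (20 deg off vertical). Round it a black dial of 49 mm radius with six white marks 60 deg apart: a ring (off) at the top of the slope, then clockwise as seen from in front 1, 2, 3, 4 and 5 dots (speeds)
- knob_grip (a point): grip point on the axis of the black selector knob, 36 mm off the panel when the knob stands out; frame turns with it: x along its bar to the pointer end, z out of the panel. Bar 46 (x) x 14 (y) mm, from 18.5 to 49 mm off the panel, white line and small nose at the pointer end. Below it a round collar: radius 25, 6 mm thick, 12.5 mm clear of the panel, on a spindle
- knob_pointer (a point): point on the collar's rim under the pointer nose, 25 mm from the axis, 15.5 mm off the panel when the knob stands out
- off_point (a point): fixed point of the console where knob_pointer is when the knob stands out at the ring (off) mark
- selector (a joint): angle of the knob (rad): 0 (or 2 pi) at the ring, growing clockwise seen from in front, endless both ways, a position every 1.047; starts at the 3 dots, half a turn from the ring. Standing out it is caught (a twist over 2 N m breaks it); pushed in far enough it turns freely (below 0.05 N m). Let go within 4 deg of a position, it springs out there by itself; farther off it stays in
- plunger (a joint): how far the knob is pushed in along its axis (m): about 0 standing out in a position. It comes free to turn at a depth that differs from box to box (0.005 to 0.008), 0.0015 before its end stop; the spring pushes back with 6 N at 0 and at most 13 N, the end stop is felt as a steep rise; never ram it with over 40 N. Between two positions the knob cannot come out
- lock_bolt (a joint): travel of the lock-off bolt (m): 0 to 0.003 at the start (open), 0.018 at its stop (home). Flat steel bolt left of the knob, sliding right (-y of dial) along the panel between rails 10 mm high, 24 mm over both; friction 1.5 N, stays where left. Home it reaches 13 mm under the collar, and pushing the knob in meets it after 3.5 mm (spring 9 N there); if the knob is in, the bolt strikes its collar
- bolt_tab (a point): middle of the top of the bolt's upright thumb tab, a steel block 12 (up the slope) x 14 (along the slide) mm, standing from 9 to 29.5 mm off the panel; at joint 0 it is 80 mm left of the knob's axis, at the home stop 62 mm. Frame as dial: x up the slope, y left, z out of the panel
- nut: bystander: loose steel hex nut, 32x37x16 mm, on the console's ledge; origin under its centre
- screwdriver: bystander: loose screwdriver with a red handle, 202 mm, in front of the console; origin under its centre
- plug_c: bystander: loose tapered wooden plug, 60 mm high, standing near the front edge

How it is judged:
By the outcome, as a careful person would: the job done as asked, in the order asked, and still so for the second after the job is handed in, with the robot touching nothing.
It also fails if it takes over 61 s, if anything falls off the work surface, if the arm or the gripper's body presses on something with over 40 N, if the wrist force passes 120 N, or if a joint passes its speed limit or range.

ROBOT

A 6-joint arm with a two-finger parallel gripper is mounted at the origin on a cart in front of the work surface, level with it; the furniture and walls round the work are solid. World frame = base frame: x ahead of the robot, y to its left, z up, the work surface at z = 0. Lengths are in mm, angles in rad, forces in N, time in s.
With the tool pointing down it reaches from about 400 to 925 mm from the base axis. Payload 3.4 kg.
Tool frame: the origin (TCP) lies at the very end of the fingers, on their centre line; the grasp point (between the pads) lies 19 mm behind it; z points along the fingers, y is the line along which they close (so a half turn about z gives the same grasp; the last joint's range is limited). The gripper opens to 85 mm and grips with 20 to 120 N. Pads are 22 mm wide; open, the fingers measure 114 mm over their backs; the gripper's body (76 mm by 85 mm) begins 54 mm behind the grasp point. The pads swing forward as they close: fully open they stand 13 mm farther back than shut.
Start: joints at [-1.399, 0.307, 1.506, -0, 1.328, -0.073], TCP at [139.891, -557.729, 231.305] pointing down, gripper open.
Joint ranges: [-3.12, 3.12], [-1.05, 2.28], [0.14, 2.33], [-1.42, 4.57], [0.1, 2.73], [-2.68, 2.68]. Speed limits (rad/s): [2.57, 2.57, 3.14, 3.14, 3.14, 3.14].

INTERFACE

Orientations are given as a 3x3 rotation matrix whose columns are the frame's x, y, z axes.
In Python, from cell import bot, jaws, solver, optics, job gives the robot as it stands. Calls block until the motion is done:
- bot.move_to(position, orientation): joint-space move of the TCP to a pose.
- bot.move_linear(position, rot=None, feed=150): straight line of the TCP; rot=None keeps the orientation; feed is the mean speed in mm/s.
- bot.movej(angles): joint-space move.
- jaws.grip(opening, effort=None): finger opening in mm; effort is the grip in N (None keeps the last); returns when the fingers have stopped.
- bot.sleep(seconds).
- solver.inverse_kinematics(position, orientation): joint angles nearest the present ones, or None.
- bot.state(): the state.
- optics.grab_frame(name): name is "side" or "top" or "wrist"; returns a dict with "img" (420x560x3 uint8, red, green, blue), "fx", "fy", "cx", "cy" (pixels), "R" (3x3) and "t" (3): a world point X has camera coordinates R X + t. Camera axes: x right, y down, z forward; pixel columns grow to the right and rows downward; lengths in mm; the calibration is good to about 2 mm. A picture is of the moment at which its call begins. There is no depth.
A pose or a line that the arm cannot do raises bot.MotionError and nothing moves.
- job.finish_job(): hands the job in; it is judged then, once.
The state is a dict: "time": time; "joints": joint angles; "qvel": joint speeds; "joint_torque": joint torques, N m; "tcp_pos": TCP position; "tool_rot": TCP orientation; "force": force on the tool from outside, world axes, zero at the start; "wrist_torque": the same for the moment, N m; "gripper_width": finger opening in mm; "gripper_force": force on a finger pad.
Only numpy, scipy, OpenCV 4.12 (cv2) and the standard library are available. Lean on these libraries where they do the work, as an engineer would, in place of code of your own. Each camera call takes 0.05 s, during which the arm holds its last target. There are 200 camera calls.

## Working session

There is one attempt and no reset: what is moved stays moved. The work goes in short steps, each a Python script; the robot and the scene stay as the last script left them, time stands still between calls to the robot, and variables do not carry over. Pictures are saved under pics/ and viewed, at most 10 in all, crops included, and the job is handed in when it is done.

```bash
ls; mkdir -p pics
python3 - <<'E'
from cell import bot, optics
import cv2
for n in("top","side"):
    f=optics.grab_frame(n); cv2.imwrite(f"pics/{n}0.png",f["img"][:,:,::-1])
    print(n,f["fx"],f["cx"],f["cy"],f["R"],f["t"])
s=bot.state();print(s["time"],s["force"],s["tool_rot"],s["gripper_width"])
E
```

```text
pics
top 534.1736302611702 271.954998073056 202.195616369224 [[ 0.01350146 -0.99986137  0.00974456]
 [-0.99535749 -0.01436815 -0.0951684 ]
 [ 0.09529522 -0.00841441 -0.99541349]] [-208.33784987  545.12561945  905.64837314]
side 527.4855469572873 286.72092620267597 212.82769815886735 [[-0.99989361  0.01446052  0.00191245]
 [ 0.00545541  0.49233419 -0.87038915]
 [-0.01352785 -0.87028612 -0.4923607 ]] [524.42510169 190.84035373 785.80367382]
0.1 [0.07836197 0.55802007 0.33968635] [[ 9.69927944e-01  2.43392043e-01 -3.11616985e-04]
 [ 2.43392207e-01 -9.69926321e-01  1.77934476e-03]
 [ 1.30832839e-04 -1.80168135e-03 -9.99998368e-01]] 85.084977918344
```

View pics/top0.png

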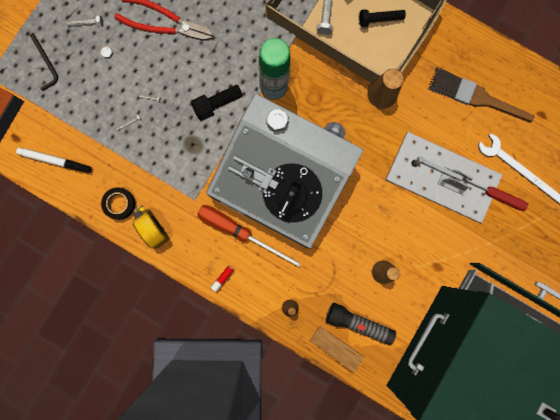

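View pics/side0.png

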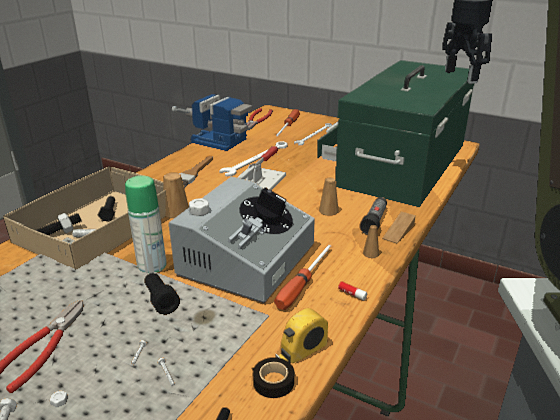

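The top view shows the console centred near (285,172): the back edge runs from (258,95) to (361,148), the dial is at about (292,192), the ring at (304,171) and the bolt at about (250,172). It is yawed about −25°. Next I estimate its pose coarsely and look from close by.

```bash
cat > h.py <<'E'
import numpy as np, cv2
from cell import bot, jaws, solver, optics, job
def ray(f,u,v):
    d=f["R"].T@np.array([(u-f["cx"])/f["fx"],(v-f["cy"])/f["fy"],1]); return -f["R"].T@f["t"], d
def onplane(f,u,v,p,n):
    o,d=ray(f,u,v); return o+d*(np.dot(p-o,n)/np.dot(d,n))
def proj(f,X):
    c=f["R"]@X+f["t"]; return np.array([f["fx"]*c[0]/c[2]+f["cx"],f["fy"]*c[1]/c[2]+f["cy"]])
def frame(yaw):
    c=np.array([np.cos(yaw),np.sin(yaw),0]); y=np.array([-np.sin(yaw),np.cos(yaw),0]); t=np.radians(20)
    x=c*np.cos(t)+[0,0,np.sin(t)]; return np.c_[x,y,np.cross(x,y)]
def tool(D,a):  # tool z into the panel; tool x at angle a from dial x (ccw seen from in front)
    x=D[:,0]*np.cos(a)+D[:,1]*np.sin(a); z=-D[:,2]; return np.c_[x,np.cross(z,x),z]
E
python3 - <<'E'
from h import *
f=optics.grab_frame("top"); Z=np.array([0,0,1.])
b=[onplane(f,*p,np.array([0,0,110.]),Z) for p in((258,95),(361,148))]
fr=[onplane(f,*p,np.array([0,0,62.]),Z) for p in((209,198),(313,248))]
print(b,fr)
c=(b[0]+b[1]+fr[0]+fr[1])/4
for l,r in(b,fr): 
    d=l-r; print(np.linalg.norm(d),np.degrees(np.arctan2(-d[0],d[1])))
d=(b[0]+b[1]-fr[0]-fr[1])/2;print(d,np.degrees(np.arctan2(d[1],d[0])))
yaw=np.arctan2(d[1],d[0]); D=frame(yaw)
edge=(fr[0]+fr[1])/2
p=onplane(f,292,192,edge,D[:,2]); print("dial",p)
w=optics.grab_frame("wrist"); s=bot.state()
T=s["tool_rot"]; print("cam in tool", T.T@(-w["R"].T@w["t"]-s["tcp_pos"]), w["R"]@T, w["fx"])
for a in np.radians([-180,-90,-60,-30,0,30,60,90,180]):
  for h in (22,200): print(np.degrees(a),h,np.round(q,2) if (q:=solver.inverse_kinematics(p+D[:,2]*h,tool(D,a))) is not None else None)
E
```

```text
[array([ 714.2098587 , -175.03174489,  110.        ]), array([ 629.649178  , -342.01022124,  110.        ])] [array([550.18506186, -94.58392826,  62.        ]), array([ 468.8880384 , -269.89465017,   62.        ])]
187.16922900322447 -26.858413241594178
193.24351280469423 -24.878618579520737
[162.39296822 -76.28169384  48.        ] -25.161096550003847
dial [ 559.55629984 -232.8097389    86.30391194]
cam in tool [  67.47262568   -0.21953109 -143.43237828] [[ 1.68473672e-04  9.99999784e-01  6.35891825e-04]
 [-9.63733071e-01  3.32062815e-04 -2.66867864e-01]
 [-2.66868017e-01 -5.67869773e-04  9.63732919e-01]] 326.0168131514927
-180.0 22 [-0.47  0.34  1.91  0.02  0.54 -1.62]
-180.0 200 [-0.48  0.05  1.78  0.02  0.96 -1.61]
-90.0 22 None
-90.0 200 None
-59.99999999999999 22 [-0.47  0.34  1.91  0.02  0.54  2.57]
-59.99999999999999 200 [-0.48  0.05  1.78  0.02  0.96  2.57]
-29.999999999999996 22 [-0.47  0.34  1.91  0.02  0.54  2.05]
-29.999999999999996 200 [-0.48  0.05  1.78  0.02  0.96  2.05]
0.0 22 [-0.47  0.34  1.91  0.02  0.54  1.52]
0.0 200 [-0.48  0.05  1.78  0.02  0.96  1.53]
29.999999999999996 22 [-0.47  0.34  1.91  0.02  0.54  1.  ]
29.999999999999996 200 [-0.48  0.05  1.78  0.02  0.96  1.  ]
59.99999999999999 22 [-0.47  0.34  1.91  0.02  0.54  0.48]
59.99999999999999 200 [-0.48  0.05  1.78  0.02  0.96  0.48]
90.0 22 [-0.47  0.34  1.91  0.02  0.54 -0.05]
90.0 200 [-0.48  0.05  1.78  0.02  0.96 -0.04]
180.0 22 [-0.47  0.34  1.91  0.02  0.54 -1.62]
180.0 200 [-0.48  0.05  1.78  0.02  0.96 -1.61]
```

Run:
```python
from h import *
s=bot.state(); p=s["tcp_pos"].copy() if hasattr(s["tcp_pos"],"copy") else np.array(s["tcp_pos"])
p=np.array(p)
D=frame(np.radians(-25.5)); c=np.array([560,-233,86.])
bot.move_linear(p+[0,0,200],feed=300)
bot.move_to(c+D[:,2]*280,tool(D,0))
bot.move_linear(c+D[:,2]*100,feed=250)
f=optics.grab_frame("wrist"); im=f["img"]
cv2.imwrite("pics/w1.png",im[:,:,::-1]); np.savez("w1.npz",**f)
s=bot.state(); print(s["time"],s["joints"],s["force"],s["tcp_pos"],c+D[:,2]*100)
```

```text
3.75 [-0.47125658  0.20309631  1.86741758  0.01336992  0.71963073  1.53651018] [-0.5042502   0.69913046  0.06462451] [ 529.87737024 -218.96405849  181.4488256 ] [ 529.12976517 -218.2756533   179.96926208]
```

View pics/w1.png

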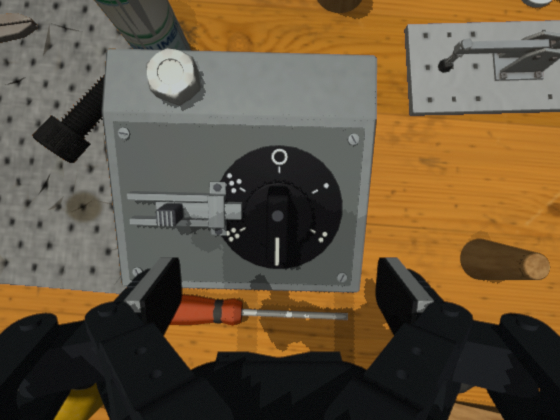

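The wrist view shows the pointer line down at (277,250), the ring at (280,156), the dial about (280,207), and the bolt tab at about (170,213), open. Panel screws are at (124,133), (353,140), (342,278) and (138,272). I fit the dial outline and check it against its known radius.

Run:
```python
from h import *
f=dict(np.load("w1.npz")); im=f["img"]
D=frame(np.radians(-25.5)); c=np.array([560,-233,86.])
g=im.max(2); m=(g<48).astype(np.uint8)*255; m[:130]=0;m[275:]=0;m[:,:205]=0;m[:,350:]=0
m=cv2.morphologyEx(m,cv2.MORPH_OPEN,np.ones((3,3)))
k=max(cv2.findContours(m,0,1)[0],key=cv2.contourArea); h=cv2.convexHull(k)[:,0]
# outline points right and top half only (clear of the bolt and knob)
pts=np.array([onplane(f,u,v,c,D[:,2]) for u,v in k[:,0]]); q=(pts-c)@D
hq=np.array([(onplane(f,u,v,c,D[:,2])-c)@D for u,v in h])[:,:2]
sel=(hq[:,0]>-35)
A=np.c_[2*hq[sel],np.ones(sel.sum())]; b=(hq[sel]**2).sum(1); x=np.linalg.lstsq(A,b,rcond=None)[0]
print("circ",x[:2],np.sqrt(x[2]+x[:2]@x[:2]),sel.sum(), np.round(np.linalg.norm(hq[sel]-x[:2],axis=1),1))
for n,u,v in(("ring",279.5,156.5),("s",124,133),("s",353,140),("s",342,278),("s",138,272)):
    print(n,np.round((onplane(f,u,v,c,D[:,2])-c)@D,1))
for n,u,v,hh in(("line end",277,262,49),("line top",277,238,49),("knob top c",277,214,49)):
    print(n,np.round((onplane(f,u,v,c+D[:,2]*hh,D[:,2])-c)@D,1))
o=im[120:300,90:370,::-1]; cv2.imwrite("pics/w1c.png",cv2.resize(o,None,fx=2.8,fy=2.8,interpolation=cv2.INTER_CUBIC))
```

```text
circ [-1.45559574 -0.49495403] 49.133115281814874 29 [49.3 49.4 49.2 49.2 49.1 48.9 48.9 48.9 49.  49.2 48.9 49.  49.1 49.3
 49.1 49.3 49.1 50.  50.2 50.  49.2 42.7 49.7 50.1 49.7 49.5 49.6 49.6
 49.4]
ring [40.  -1.2  0. ]
s [ 57.1 112.4  -0. ]
s [ 52.  -55.2  -0. ]
s [-59.9 -52.9  -0. ]
s [-54.4 115.    0. ]
line end [-22.6   0.6  49. ]
line top [-6.   0.6 49. ]
knob top c [10.   0.5 49. ]
```

View pics/w1c.png

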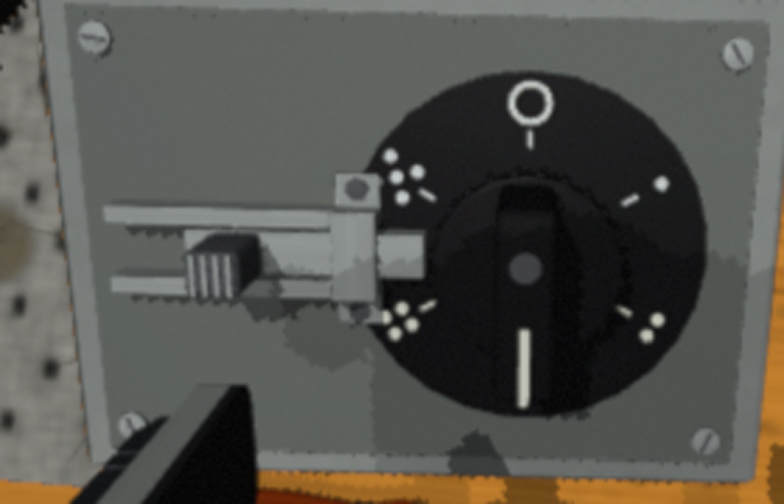

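The pointer is at 3 dots and the bolt is open. The screw pairs give a yaw of about −27°, and the fitted dial radius of 49.1 confirms the height. I now approach and grip the knob bar.

```bash
cat >> h.py <<'E'
D0=frame(np.radians(-25.5)); C=np.array([560,-233,86.])+D0@np.array([-0.8,0.1,0.5]); D=frame(np.radians(-27.0)); N=D[:,2]
def P(x,y,h): return C+D@np.array([x,y,h],float)
def loc(s=None):
    s=s or bot.state(); return (np.array(s["tcp_pos"])-C)@D
def F(s=None):
    s=s or bot.state(); return np.array(s["force"])@D
def rep(t=""):
    s=bot.state(); print(t,"t%.2f"%s["time"],"loc",np.round(loc(s),2),"F",np.round(F(s),1),"M",np.round(np.array(s["wrist_torque"])@D,2),"w%.1f"%s["gripper_width"],"gf%.0f"%s["gripper_force"])
E
python3 - <<'E'
from h import *
jaws.grip(45); 
bot.move_linear(P(0,0,70),tool(D,0),feed=150); bot.sleep(.3); rep("pre")
bot.move_linear(P(0,0,22),feed=100); bot.sleep(.3); rep("down")
jaws.grip(10,60); bot.sleep(.2); rep("grip")
f=optics.grab_frame("wrist"); cv2.imwrite("pics/w2.png",f["img"][:,:,::-1])
E
```

```text
pre t4.88 loc [ 5.700e-01 -3.000e-02  7.067e+01] F [-0.3 -0.2 -0.2] M [0.02 0.14 0.04] w45.1 gf0
down t5.81 loc [ 0.46  0.03 22.57] F [-0.4  0.5  0.2] M [-0.04  0.14  0.04] w44.7 gf0
grip t6.39 loc [ 0.12 -0.09 22.23] F [-1.2 -0.8  4.3] M [-0.21  0.31 -0.01] w13.2 gf63
```

View pics/w2.png

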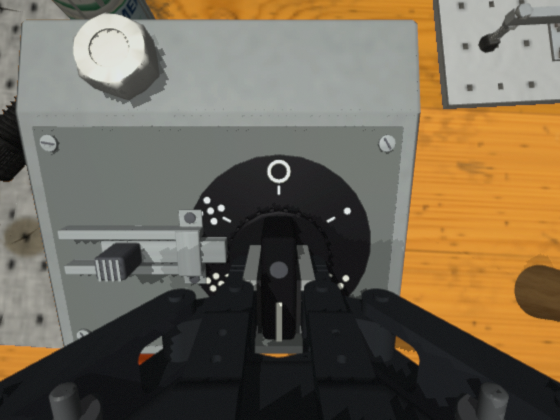

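The bar is held centrally at (279,285), and side forces are small. Next I press in steps to find the stop.

Run:
```python
from h import *
h=22.0
for i in range(24):
    h-=0.5; bot.move_linear(P(0,0,h),feed=15); bot.sleep(.05); s=bot.state(); l=loc(s)[2]; fz=F(s)[2]
    print("%.1f %.2f %.1f"%(h,l,fz),end=" | ")
    if fz>19: break
rep()
```

```text
21.5 21.50 5.3 | 21.0 20.99 4.4 | 20.5 20.53 5.6 | 20.0 20.06 5.5 | 19.5 19.59 5.9 | 19.0 19.12 6.2 | 18.5 18.66 6.7 | 18.0 18.21 6.5 | 17.5 17.72 7.6 | 17.0 17.24 8.1 | 16.5 16.78 8.1 | 16.0 16.31 9.2 | 15.5 15.86 9.1 | 15.0 15.40 9.3 | 14.5 15.26 12.1 | 14.0 15.22 15.9 | 13.5 15.16 22.2 |  t11.54 loc [ 0.18 -0.05 15.16] F [-2.4 -1.9 22.2] M [-0.37  0.65 -0.02] w12.9 gf65
```

Run:
```python
from h import *
bot.move_linear(P(0,0,15.3),feed=15); bot.sleep(.1); rep("backed")
for d in list(range(5,16,5))+list(range(30,181,15)):
    bot.move_to(P(0,0,15.3),tool(D,np.radians(d))); s=bot.state()
    f=F(s); m=(np.array(s["wrist_torque"])@D); print(d,"t%.2f"%s["time"],np.round(loc(s),2),np.round(f,1),np.round(m,2))
    if abs(m[2])>0.6 or f[2]>25 or np.hypot(*f[:2])>20: print("STOP"); break
bot.sleep(.2); rep("end")
f=optics.grab_frame("wrist"); cv2.imwrite("pics/w3.png",f["img"][:,:,::-1]); np.savez("w3.npz",**f)
```

```text
backed t11.91 loc [ 0.15 -0.06 15.83] F [ 0.4 -2.4 10.5] M [-0.31  0.32 -0.  ] w12.9 gf64
5 t12.16 [ 0.1  -0.04 15.75] [-0.9 -2.8 10.4] [-0.31  0.36  0.02]
10 t12.41 [ 0.1  -0.06 15.72] [-1.2 -0.9  8.3] [-0.32  0.32  0.  ]
15 t12.66 [ 0.14 -0.05 15.73] [-0.2 -1.2  7.6] [-0.32  0.26  0.01]
30 t13.02 [ 0.1  -0.04 15.71] [-1.7 -1.4  8.8] [-0.32  0.38  0.03]
45 t13.38 [ 0.15 -0.03 15.74] [-0.5 -2.5  9. ] [-0.36  0.25  0.01]
60 t13.73 [ 0.11 -0.07 15.73] [-1.3 -0.7 10.4] [-0.39  0.36  0.  ]
75 t14.09 [ 0.1  -0.02 15.72] [-0.4 -2.1  9.7] [-0.34  0.39  0.02]
90 t14.45 [ 0.08 -0.05 15.74] [-0.3 -1.3  9.2] [-0.32  0.33  0.02]
105 t14.81 [ 0.08 -0.04 15.73] [-1.2 -2.1  9.3] [-0.28  0.25 -0.06]
120 t15.17 [ 0.05 -0.03 15.72] [-1.2 -2.8  9.6] [-0.32  0.29  0.01]
135 t15.53 [ 0.1  -0.05 15.73] [-0.6 -1.2  9.3] [-0.33  0.37 -0.  ]
150 t15.88 [ 0.08 -0.1  15.71] [-0.1 -1.7  9.5] [-0.31  0.32 -0.02]
165 t16.24 [ 0.02 -0.07 15.71] [-0.5 -2.1  8.3] [-0.31  0.29  0.03]
180 t16.60 [ 0.09 -0.09 15.72] [-1.3 -1.9  9. ] [-0.37  0.37  0.  ]
end t16.80 loc [ 0.09 -0.09 15.71] F [-1.7 -2.2  9.6] M [-0.33  0.3   0.06] w12.6 gf63
```

View pics/w3.png

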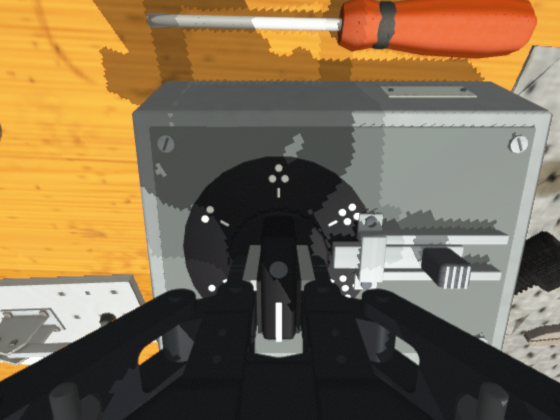

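The knob turned freely, and its white line now points up the slope (at (279,322), with the camera turned half round). I let it spring out, release it and look.

Run:
```python
from h import *
bot.move_linear(P(0,0,22.4),feed=20); bot.sleep(.2); rep("out")
jaws.grip(40); bot.sleep(.1); rep("open")
bot.move_linear(P(0,0,90),feed=150); bot.sleep(.2); rep("up")
f=optics.grab_frame("wrist"); cv2.imwrite("pics/w4.png",f["img"][:,:,::-1]); np.savez("w4.npz",**f)
```

```text
out t17.56 loc [ 0.03 -0.08 22.33] F [-0.1 -2.3  4.6] M [-0.44  0.14 -0.  ] w12.9 gf63
open t18.03 loc [-0.16  0.14 22.24] F [ 0.5 -0.3 -0.2] M [0.03 0.18 0.01] w39.7 gf0
up t18.83 loc [-9.400e-01 -4.000e-02  8.893e+01] F [0.6 0.  0.5] M [-0.01  0.14 -0.03] w40.3 gf0
```

View pics/w4.png

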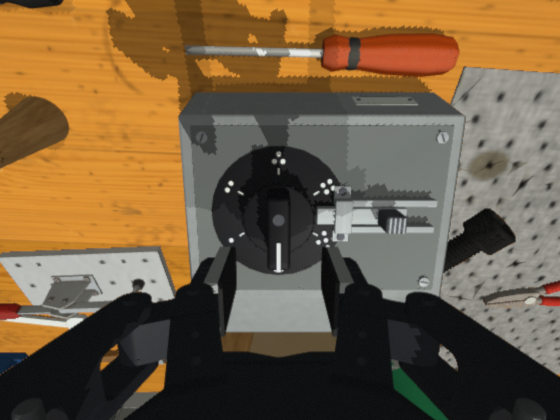

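The knob is out and points at the ring; the tab's ridged top is at about (397,227). Next I locate the tab from both wrist views.

Run:
```python
from h import *
for n,u,v in(("w1",166,219),("w4",397,227)):
    f=dict(np.load(n+".npz")); print(n,(onplane(f,u,v,P(0,0,29.5),N)-C)@D)
f=dict(np.load("w4.npz"))
for a in (180,0,90,-90): print(a,solver.inverse_kinematics(P(0,110,13),tool(D,np.radians(a))), solver.inverse_kinematics(P(0,70,13),tool(D,np.radians(a))))
```

```text
w1 [-0.60130113 76.84920254 29.5       ]
w4 [ 1.53013896 78.05229605 29.5       ]
180 [-0.23583468  0.3787227   1.86736917 -0.15063919  0.56044256 -1.22124728] [-0.3158769   0.36663518  1.89061639 -0.10286289  0.54148955 -1.33643676]
0 [-0.23583468  0.3787227   1.86736917 -0.15063919  0.56044256  1.92034538] [-0.3158769   0.36663518  1.89061639 -0.10286289  0.54148955  1.80515589]
90 [-0.23583468  0.3787227   1.86736917 -0.15063919  0.56044256  0.34954905] [-0.3158769   0.36663518  1.89061639 -0.10286289  0.54148955  0.23435957]
-90 None None
```

Run:
```python
from h import *
R=tool(D,np.pi)
bot.move_linear(P(0,108,70),R,feed=150); jaws.grip(0,40)
bot.move_linear(P(0,108,15),feed=120); bot.sleep(.2); rep("down")
b=F()[1]
y=108
while y>76:
    y-=2 if y>88 else .5
    bot.move_linear(P(0,y,15),feed=25); s=bot.state(); f=F(s)[1]-b
    print("%.1f %.2f %.1f"%(y,loc(s)[1],f),end=" | ")
    if f>(6 if y>88 else 9): break
rep("pushed")
f=optics.grab_frame("wrist"); np.savez("w5.npz",**f)
```

```text
down t21.04 loc [  0.71 108.19  15.82] F [0.7 0.2 0.5] M [ 0.01  0.17 -0.01] w-0.1 gf0
106.0 105.90 0.2 | 104.0 103.84 -1.3 | 102.0 101.85 -0.1 | 100.0 99.88 -0.4 | 98.0 97.91 0.8 | 96.0 95.99 0.9 | 94.0 93.91 0.5 | 92.0 91.86 1.2 | 90.0 89.83 -0.2 | 88.0 87.78 0.6 | 87.5 87.45 0.3 | 87.0 87.04 2.1 | 86.5 86.52 1.6 | 86.0 86.00 1.0 | 85.5 85.45 1.1 | 85.0 84.94 0.4 | 84.5 84.48 2.1 | 84.0 83.95 1.4 | 83.5 83.48 0.2 | 83.0 82.96 1.1 | 82.5 82.49 0.6 | 82.0 82.32 4.3 | 81.5 82.23 6.8 | 81.0 82.16 8.3 | 80.5 82.07 10.3 | pushed t27.29 loc [ 0.13 82.07 15.09] F [-0.6 10.5 -0.2] M [ 1.56  0.31 -0.05] w-0.1 gf5
```

Run:
```python
from h import *
bot.move_linear(P(0,90,15),feed=60)
bot.move_linear(P(0,95,90),feed=150)
bot.move_linear(P(0,0,90),feed=150); bot.sleep(.2)
f=optics.grab_frame("wrist"); cv2.imwrite("pics/w6.png",f["img"][:,:,::-1]); rep()
print("tab pred px home",proj(f,P(0.5,62,29.5)),"open",proj(f,P(.5,77.5,29.5)))
```

```text
t29.33 loc [-3.000e-02  8.000e-01  8.995e+01] F [0.2 0.7 0.1] M [ 0.03  0.19 -0.08] w0.3 gf0
tab pred px home [371.01351807 223.68488777] open [394.56925178 223.71420115]
```

View pics/w6.png

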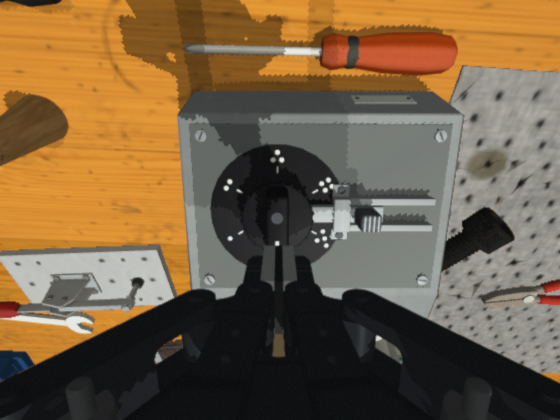

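The tab top is at about (371,225), where it should be with the bolt home. Next I press the knob to try it.

Run:
```python
from h import *
bot.move_linear(P(0,0,54),feed=120); bot.sleep(.2); rep("above"); b=F()[2]
h=54
while h>40:
    h-=.5 if h>45.6 else .3; bot.move_linear(P(0,0,h),feed=20); bot.sleep(.04); s=bot.state(); f=F(s)[2]-b
    print("%.1f %.2f %.1f"%(h,loc(s)[2],f),end=" | ")
    if f>19: break
bot.sleep(.5); rep("pressed")
```

```text
above t29.98 loc [ 0.63  0.07 54.7 ] F [-0.9  0.9 -0.7] M [-0.02  0.14 -0.02] w0.0 gf0
53.5 53.77 0.0 | 53.0 52.97 0.7 | 52.5 52.44 0.9 | 52.0 51.97 1.1 | 51.5 51.49 0.0 | 51.0 50.98 0.1 | 50.5 50.49 1.0 | 50.0 49.99 1.1 | 49.5 49.47 0.7 | 49.0 48.98 0.6 | 48.5 48.78 5.0 | 48.0 48.15 6.4 | 47.5 47.54 6.6 | 47.0 47.01 5.9 | 46.5 46.54 6.4 | 46.0 46.08 6.8 | 45.5 45.60 7.2 | 45.2 45.33 7.3 | 44.9 45.24 9.1 | 44.6 45.20 11.4 | 44.3 45.13 13.5 | 44.0 45.07 15.4 | 43.7 45.03 18.2 | 43.4 44.96 20.9 | pressed t37.48 loc [ 0.27 -0.15 44.95] F [-3.7 -1.3 20. ] M [-0.09  0.73  0.03] w-0.3 gf10
```

The knob meets the bolt after about 3.6 mm and holds at 20 N. I release it, move clear, check and hand in.

Run:
```python
from h import *
bot.move_linear(P(0,0,54),feed=30); bot.move_linear(P(0,0,130),feed=150); bot.sleep(.3); rep()
f=optics.grab_frame("wrist"); cv2.imwrite("pics/w7.png",f["img"][:,:,::-1])
```

```text
t38.94 loc [-6.5000e-01 -4.0000e-02  1.2908e+02] F [ 0.  -0.8 -0.2] M [ 0.    0.15 -0.  ] w-0.0 gf0
```

View pics/w7.png

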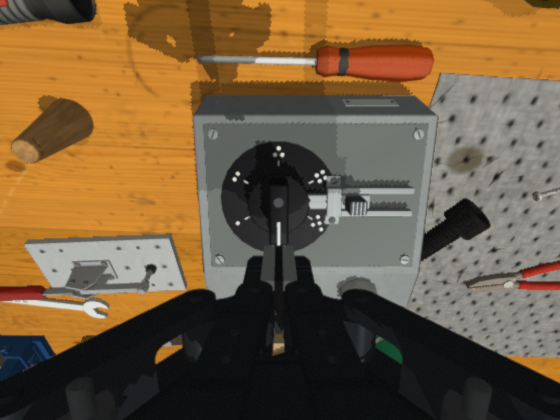

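The white line at (279,233) points up the slope at the ring, the bolt tab at (356,206) is home, and the nut and screwdriver have not been disturbed.

```bash
python3 -c "
from cell import job; print(job.finish_job())"
```

```text
the job is handed in; nothing more can be done
None
```

The knob is at the ring (off) mark and sprung out, the bolt is fully home, the knob held against it at 20 N, and the job was handed in after about 39 s.

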